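# Clamp the whetstone and hold the squeeze

### The arm

A 6-joint arm with a two-finger parallel gripper is mounted at the origin on the work surface. World frame = base frame: x ahead of the robot, y to its left, z up, the work surface at z = 0. Lengths are in m, angles in rad, forces in N, time in s.
With the tool pointing down it reaches from about 0.35 to 0.975 m from the base axis. Payload 4.9 kg.
Tool frame: the origin (TCP) lies midway between the tips of the shut fingers; the grasp point (between the pads) lies 19 mm behind it; z points along the fingers, y is the line along which they close (so a half turn about z gives the same grasp; the last joint's range is limited). The gripper opens to 85 mm and grips with 20 to 120 N. Pads are 22 mm wide; open, the fingers measure 114 mm over their backs; the gripper's body (76 mm by 85 mm) begins 54 mm behind the grasp point. The pads swing forward as they close: fully open they stand 13 mm farther back than shut.
Start: joints at [1.191, 0.053, 1.613, -0, 1.476, -0.119], TCP at [0.161, 0.604, 0.231] pointing down, gripper open.
Joint ranges: [-3.01, 3.01], [-1.01, 2.22], [0.06, 2.58], [-1.02, 4.17], [0.09, 2.62], [-3.14, 3.14]. Speed limits (rad/s): [2.57, 2.57, 3.14, 3.14, 3.14, 3.14].

### API

Orientations are given as a unit quaternion [w, x, y, z].
In Python, from plant import manip gives the robot as it stands.
- The arm moves only by the tool move_arm, never from a script. Its argument "increments" is one flat list of numbers, 5 for each row, row after row: the shift along the tool's x, y, z in mm, then the turn about the tool's z in rad, then the opening, from 0 (shut) to 1 (fully open). In form: [tx, ty, tz, spin, jaw, tx, ty, tz, spin, jaw, ...]. A call has 1 to 8 rows; each row shifts and turns the commanded pose from where the row before left it, along the tool's axes as they then stand; what a row does not reach is not made up. A row lasts 1/12 s, in which the tool goes at most 41.7 mm and 7.16 degrees, less where a joint would pass 70% of its speed; a pose out of reach is approached as far as the arm can. A call with a gripper value outside its range is refused whole. The fingers move at their own pace and stop on an object; the grip force is fixed at half the most. Time passes only in rows, so rows that do not move let the fingers close. It gives the time, the measured TCP pose, the force, the opening and the grip force at its end, in the units of the state.
- manip.state(): the state, without advancing time (a new reading comes with each control period).
- manip.grab_frame(name): name is "scene" or "side" or "wrist"; returns a dict with "image" (384x512x3 uint8, blue, green, red), "fov_y" (degrees; the focal length in pixels is half the picture's height over the tangent of half this angle, whatever the lens; pixels are square), "cx", "cy" (the principal point, pixels), "eye" and "rotation" of the camera in the world; the wrist camera has in their place "T_tool_cam" (4x4, takes a point from camera to tool coordinates, whose origin is the TCP and whose axes are the flange's). Camera axes: x right, y down, z forward; pixel columns grow to the right and rows downward; lengths in m; the calibration is good to about 2 mm. A picture is of the moment at which its call begins: read the wrist's pose just before it. There is no depth.
- manip.job_done(): hands the job in; it is judged then, once.
The state is a dict: "time": time; "joint_pos": joint angles; "joint_vel": joint speeds; "joint_efforts": joint torques, N m; "tool_pos": TCP position; "tool_rot": TCP orientation; "contact_force": force on the tool from outside, world axes, zero at the start; "ft_torque": the same for the moment, N m; "gripper_width": opening from 0.0 (shut) to 1.0 (fully open); "grasp_force": force on a finger pad.
Only numpy, scipy, OpenCV 4.12 (cv2) and the standard library are available. Lean on these libraries where they do the work, as an engineer would, in place of code of your own. Each camera call takes 0.05 s, during which the arm holds its last target. There are 200 camera calls.

### The job

Make the grey whetstone fast in its clamp: first swing the raised drop bar down until it rests in its catch, then pump the ratchet trigger, and only the trigger, until the jaw presses the stone against the bar. Finish while still holding the trigger squeezed, so that the stone stays firmly gripped, but gently enough not to crack it. Leave everything else on the counter where it is.

Things in the scene. Friction and masses are not known exactly. Their poses are not given: they have to be found in the camera images.
- clamp: Whetstone clamp screwed to the marble counter: a brown wooden board 440 x 130 x 18 mm. Origin: centre of its underside, z up. Own +x runs along the board from the trigger head (-x end) to the drop bar (+x end). Between them a 120 mm stone lies on the board between low guide rails. The jaw moves along +x.
- bar_hinge (a point): Axis point of the drop bar's hinge: clamp frame (185, 50, 36) mm; the axis is parallel to the clamp's x.
- catch (a point): Floor of the U-shaped steel catch where the drop bar comes to rest: clamp frame (185, -50, 28) mm; its two cheeks stand 14 mm higher, 18 mm apart in x.
- drop_bar (a joint): Drop bar across the board: steel, 14 mm wide (clamp x), 16 mm high, 114 mm long from its hinge. 0 = level in the catch (top 44 mm above the counter), pointing from the hinge to clamp -y; at q its free end is raised, pointing along -cos q in clamp y, +sin q in z. Starts raised; a stiff hinge keeps it where it is left; about 2 N at the free end moves it.
- bar_end (a point): On the drop bar's centre line 108 mm from its hinge, on its upper (outer) face, which faces away from the catch when raised.
- jaw (a joint): Ratchet jaw travel in m, 0 to 0.075, growing towards the stone. Steel pad 46 mm wide, 18 mm high, on a rack with 10 mm teeth: a full pump moves it 10 mm (the first 3 to 13 mm). It slides with 2 N of friction and has no spring: it stays where it is, but its pressure slackens when the trigger is let go.
- jaw_face (a point): Middle of the jaw's front face, 29 mm above the counter, at clamp x = joint value of the jaw.
- trigger (a joint): Trigger lever pivoted 70 mm above the counter at clamp x = -120 mm. 0 = released (it springs back by itself), 0.44 rad = squeezed to its stop; its top then moves 20 mm towards the handle (clamp -x). Stop reached: release fully and pump again. If it stalls short of the stop under a 10 to 12 N squeeze, the stone is clamped.
- trigger_bar (a point): Centre of the trigger's horizontal steel cross bar (12 mm diameter, 44 mm long across the clamp), about 114 mm above the counter; at clamp x = -110 mm released, -130 mm squeezed. Moving it freely takes up to 4 N; beyond that each newton on it adds about 1.5 N on the stone.
- handle_mid (a point): Centre of the fixed upright wooden handle at clamp (-146, 0, 114) mm: 12 mm thick in x, 28 mm wide, from 50 to 135 mm high; it does not give. From handle back to cross bar front: 48 mm released, 28 mm squeezed, to be taken between the fingers from above. The steel head below is 80 mm high.
- stone: Whetstone, grey, 120 x 50 x 20 mm, 0.27 kg, loose on the clamp's board between jaw and drop bar, length along the clamp; origin: centre of its underside. Brittle: it cracks if the jaw presses it with more than 40 N.
- dish: Blue ceramic bowl 90 mm across, 40 mm high; bystander.
- steel_rod: Honing steel with wooden handle, 245 mm long, 22 mm high; bystander.
- fine_stone: White spare stone 150 x 50 x 20 mm beside the clamp; bystander.
- mug: White mug 80 mm across, 90 mm high; bystander.
- oil_bottle: Green glass bottle 60 mm across, 200 mm high; bystander.
- salt_jar: Glass jar 70 mm across, 100 mm high; bystander.
- spatula: Spatula, 280 mm, wooden handle, steel blade; bystander.
Mind the look-alikes: they are no part of the job. Leave any orange or red look-alike of the stone alone.

How it is judged:
On the way, in this order (a step that is already met when the one before it is completed fails the run):
1. the drop bar rests in its catch (value of joint drop_bar below 0.06 rad), for 0.3 s.
2. the jaw, driven by the trigger, touches the stone (value of joint drop_bar below 0.06 rad and contact force between jaw and stone above 1 N and contact force between the fingers and trigger above 1 N), for 0.1 s.
At the end, for the whole second after the job is handed in: Drop bar in its catch (under 0.06 rad), the jaw pressing the stone with 4 to 40 N and the stone pressing the bar with over 1.5 N, the stone flat on the board, and the fingers still pressing the trigger with over 2 N (value of joint drop_bar below 0.06 rad and contact force between jaw and stone between 4 and 40 N and contact force between drop_bar and stone above 1.5 N and contact force between the fingers and trigger above 2 N and z of stone in the frame of clamp below 0.022 m); the arm keeps its last pose, push and grip.
It fails at once if the jaw presses the stone with more than 40 N (the stone cracks) (contact force between jaw and stone above 40 N).
It fails at once if the robot pushes the jaw itself instead of the trigger (contact force between any of the arm, the fingers and jaw above 1 N).
It fails at once if a bystander on the counter is moved more than 30 mm (distance of any of dish, steel_rod, fine_stone, mug, oil_bottle, salt_jar, spatula from where it was at the start of the episode above 0.03 m).
It also fails if it takes over 70 s, if anything falls off the work surface, if the arm or the gripper's body presses on something with over 40 N, if the wrist force passes 120 N, or if a joint passes its speed limit or range.

## Working session

There is one attempt and no reset: what is moved stays moved. The work goes in short steps, Python scripts to look and compute and a tool call to move; the robot and the scene stay as the last step left them, time stands still between calls to the robot, and variables do not carry over. Pictures are saved under pics/ and viewed, at most 10 in all, crops included, and the job is handed in when it is done.

Besides the shell and the picture viewer there is one more tool, called in YAML: its name, and indented under it one key for each argument. move_arm: Moves the arm, as the interface text tells. Its arguments: {"type":"object","properties":{"increments":{"type":"array"}},"required":["increments"]}

```bash
ls; mkdir -p pics; cat > h.py <<'E'
import numpy as np, cv2
from plant import manip
def grab(n):
    s=manip.state(); f=manip.grab_frame(n); im=np.ascontiguousarray(f["image"])
    F=im.shape[0]/2/np.tan(np.radians(f["fov_y"])/2)
    if n=="wrist":
        from scipy.spatial.transform import Rotation as R
        q=s["tool_rot"]; T=np.eye(4); T[:3,:3]=R.from_quat([q[1],q[2],q[3],q[0]]).as_matrix(); T[:3,3]=s["tool_pos"]
        T=T@np.array(f["T_tool_cam"]); eye,Rm=T[:3,3],T[:3,:3]
    else: eye,Rm=np.array(f["eye"]),np.array(f["rotation"])
    return im,dict(F=F,cx=f["cx"],cy=f["cy"],eye=eye,R=Rm)
def ray(c,u,v):
    d=c["R"]@np.array([(u-c["cx"])/c["F"],(v-c["cy"])/c["F"],1]); return d/np.linalg.norm(d)
def onz(c,u,v,z):
    d=ray(c,u,v); return c["eye"]+d*(z-c["eye"][2])/d[2]
def proj(c,p):
    q=c["R"].T@(np.array(p)-c["eye"]); return np.array([c["cx"]+c["F"]*q[0]/q[2],c["cy"]+c["F"]*q[1]/q[2]])
def save(c,n):
    import pickle; pickle.dump(c,open(n,"wb"))
def load(n):
    import pickle; return pickle.load(open(n,"rb"))
E
python3 - <<'E'
from h import *
for n in ["scene","side","wrist"]:
    im,c=grab(n); cv2.imwrite(f"pics/{n}0.png",im); save(c,f"{n}0.pkl"); print(n,c["eye"],c["F"],c["R"].tolist())
print(manip.state())
a=cv2.imread("pics/scene0.png");b=cv2.imread("pics/side0.png")
cv2.imwrite("pics/a.png",cv2.resize(a,(800,600)));cv2.imwrite("pics/b.png",cv2.resize(b,(800,600)))
E
```

```text
pics
scene [1.26396674 0.15574224 1.17401928] 408.77959591429345 [-0.19154669186279727, 0.6161260472017952, 0.7262377803911712, -0.23722825533316044]
side [-0.04161498 -0.85882275  0.93590277] 376.45303249092836 [-0.42330145297498695, 0.8635500386211746, -0.2436246269278199, 0.12547610075593474]
wrist [0.07939796 0.62406672 0.37404878] 314.01834242196935 [[0.25721066302051193, 0.9139217375822162, 0.31399001959178674], [0.9663529635019944, -0.24253094851850948, -0.08567782059334277], [-0.0021505253919838186, 0.32546243498353855, -0.9455525255929064]]
{'time': 0.15, 'joint_pos': array([ 1.19102037e+00,  5.32013106e-02,  1.61399170e+00,  3.36784405e-05,
        1.47598593e+00, -1.18981591e-01]), 'joint_vel': array([-0.00044295, -0.00080806, -0.00303249,  0.00057164, -0.00194157,
        0.00082018]), 'joint_efforts': array([ 3.13456248e-04, -3.94243419e+01, -3.70722055e+01, -1.13582803e-04,
        4.65091856e-03, -7.57814291e-06]), 'tool_pos': array([0.16095275, 0.60341619, 0.23034002]), 'tool_rot': array([-2.11993373e-04,  1.30029518e-01,  9.91509806e-01, -7.64472055e-04]), 'contact_force': array([-0.3700685 , -0.51892835, -0.01243935]), 'ft_torque': array([-0.02518521,  0.01417176, -0.00921309]), 'grasp_force': 0.0, 'gripper_width': 0.99815854829105}
```

```bash
python3 - <<'E'
s=open('h.py').read()
s=s.replace('np.array(f["eye"]),np.array(f["rotation"])','np.array(f["eye"]),Q(f["rotation"])')
s=s.replace('        from scipy.spatial.transform import Rotation as R\n','').replace('R.from_quat([q[1],q[2],q[3],q[0]]).as_matrix()','Q(q)')
s=s.replace('def grab','from scipy.spatial.transform import Rotation\ndef Q(q): return Rotation.from_quat([q[1],q[2],q[3],q[0]]).as_matrix()\ndef grab',1)
open('h.py','w').write(s)
from h import *
for n in ["scene","side"]:
    c=load(f"{n}0.pkl"); c["R"]=Q(c["R"]); save(c,f"{n}0.pkl"); print(onz(c,256,192,0),c["cx"],c["cy"])
E
```

```text
[0.45878474 0.00512201 0.        ] 255.18080944023203 187.73459412074544
[0.58304855 0.13451038 0.        ] 256.6077623980682 185.59728030952152
```

View pics/a.png

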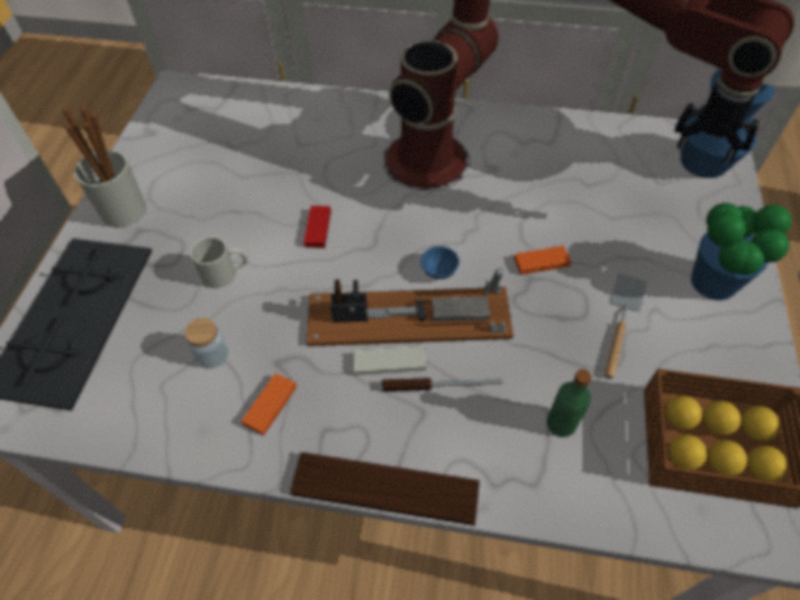

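View pics/b.png

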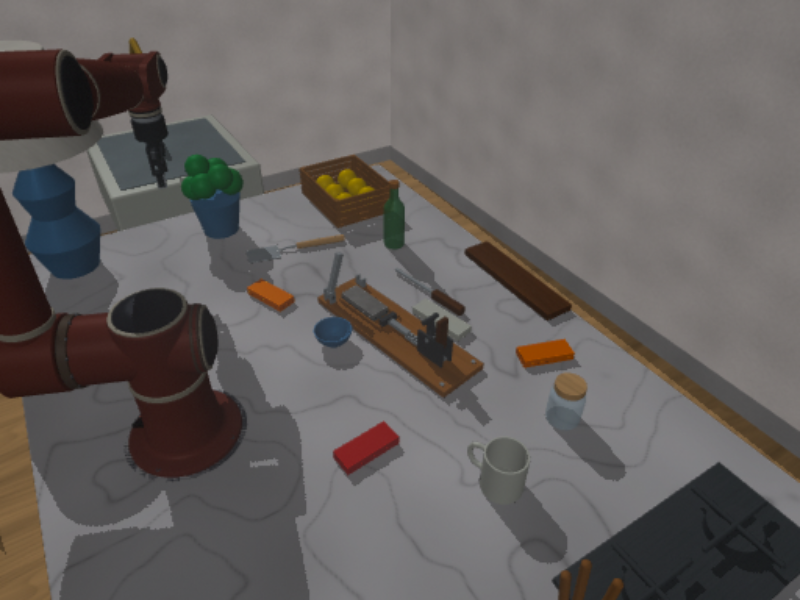

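Scene view: clamp centred near (410,316), with handle (338,290), trigger bar (355,290), grey stone (460,307), raised bar (493,280) and catch (497,327). The side view agrees. These could be mistaken for the stone: red block (318,226), orange blocks (542,260) and (270,403), white stone (390,358). The grey one on the board matches the description. Next I measure the board.

```bash
python3 - <<'E'
from h import *
for n,roi in [("scene",(180,175,340,230)),("side",(195,170,320,260))]:
    im=cv2.imread(f"pics/{n}0.png"); c=load(f"{n}0.pkl")
    hsv=cv2.cvtColor(im,cv2.COLOR_BGR2HSV); m=cv2.inRange(hsv,(5,110,60),(18,255,210))
    k=np.zeros_like(m);x0,y0,x1,y1=roi;k[y0:y1,x0:x1]=m[y0:y1,x0:x1]
    k=cv2.morphologyEx(k,cv2.MORPH_OPEN,np.ones((2,2)))
    if n=="scene":
        k=cv2.morphologyEx(k,cv2.MORPH_CLOSE,np.ones((5,5)))
    cs=max(cv2.findContours(k,0,2)[0],key=cv2.contourArea)
    pts=cv2.findNonZero(k)
    P=np.array([onz(c,u,v,.018)[:2] for u,v in cv2.convexHull(cs)[:,0,:].astype(float)],np.float32)
    print(n,len(pts),cv2.minAreaRect(P*1000),cv2.boxPoints(cv2.minAreaRect(P*1000)).tolist())
im=cv2.imread("pics/scene0.png")[170:240,180:350]
im2=cv2.imread("pics/side0.png")[150:260,195:320]
cv2.imwrite("pics/c.png",np.vstack([cv2.resize(im,(800,330),interpolation=2),np.pad(cv2.resize(im2,(307,270),interpolation=2),((0,0),(0,493),(0,0)))]))
E
```

```text
scene 2737 ((511.1235656738281, 35.562591552734375), (129.4599609375, 433.8143310546875), 11.508430480957031) [[404.4193420410156, 235.1945037841797], [490.9705505371094, -189.8981475830078], [617.8277587890625, -164.06932067871094], [531.276611328125, 261.0233154296875]]
side 1983 ((501.25555419921875, 21.218765258789062), (135.47833251953125, 441.6488952636719), 11.400093078613281) [[391.20489501953125, 224.2972869873047], [478.5007629394531, -208.6382598876953], [611.3062133789062, -181.85975646972656], [524.0103759765625, 251.07579040527344]]
```

View pics/c.png

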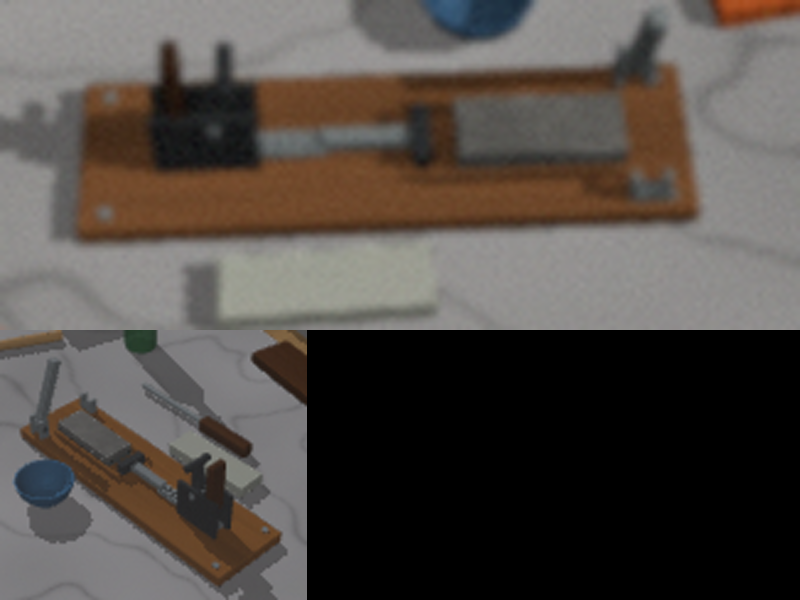

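Crop: the grey stone spans x 455–627 on the board, with the jaw pad at 420. The handle is at 168, the trigger bar at 224, and the bar is raised at (655,15). I'll triangulate the bar end, handle and trigger to check the clamp pose.

```bash
cat >> h.py <<'E'
def tri(obs):
    A=np.zeros((3,3));b=np.zeros(3)
    for c,u,v in obs:
        d=ray(c,u,v);M=np.eye(3)-np.outer(d,d);A+=M;b+=M@c["eye"]
    p=np.linalg.solve(A,b); return p,[np.round(proj(c,p)-[u,v],1) for c,u,v in obs]
def clamp(C,a):
    T=np.eye(4);T[:2,:2]=[[np.cos(a),-np.sin(a)],[np.sin(a),np.cos(a)]];T[:2,3]=C;return T
def cw(T,p): return (T@np.r_[p,1])[:3]
E
python3 - <<'E'
from h import *
a=load("scene0.pkl");b=load("side0.pkl")
T=clamp([.508,.031],np.radians(101.5))
for n,s,t in [("barend",(319.2,172.5),(216.6,163)),("handletop",(215.7,179.5),(283.4,205)),("trig",(227.6,180.6),(275.2,203.8)),("stoneNW",(180+455*.2125,170+97*.212),None)]:
    if t is None: p=onz(a,*s,.038)
    else: p,e=tri([(a,*s),(b,*t)]); print(e)
    print(n,p.round(3),(np.linalg.inv(T)@np.r_[p,1])[:3].round(3))
for n,p in [("hinge",(.185,.05,.036)),("catch",(.185,-.05,.028)),("tbar",(-.11,0,.114)),("handle",(-.146,0,.114))]: print(n,cw(T,p).round(4),proj(a,cw(T,p)).round(1),proj(b,cw(T,p)).round(1))
s=manip.state();print(s["tool_pos"],Q(s["tool_rot"]).round(3).tolist())
E
```

```text
[array([-0.3,  0.3]), array([-0.3, -0.2])]
barend [0.452 0.208 0.143] [0.185 0.019 0.143]
[array([-0.9,  0.6]), array([-1. , -0.4])]
handletop [ 0.529 -0.113  0.139] [-0.146  0.008  0.139]
[array([-1.3,  0.9]), array([-1.4, -0.6])]
trig [ 0.519 -0.079  0.125] [-0.11   0.011  0.125]
stoneNW [0.468 0.078 0.038] [0.054 0.03  0.038]
hinge [0.4221 0.2023 0.036 ] [314.4 184.8] [211.5 188.7]
catch [0.5201 0.2223 0.028 ] [317.6 210.7] [231.3 179.9]
tbar [ 0.5299 -0.0768  0.114 ] [226.6 186.3] [275.9 204.1]
handle [ 0.5371 -0.1121  0.114 ] [215.3 186.7] [283.7 209.3]
[0.16095275 0.60341619 0.23034002] [[-0.966, 0.258, -0.001], [0.258, 0.966, -0.001], [0.0, -0.002, -1.0]]
```

```bash
python3 - <<'E'
from h import *
a=load("scene0.pkl")
print("plant",onz(a,720*.64,290*.64,0).round(3),"top",onz(a,725*.64,240*.64,.2).round(3),"dish",onz(a,440*.64,262*.64,.03).round(3))
T=clamp([.504,.030],np.radians(101.5))
s=manip.state();R=Q(s["tool_rot"])
for p in [(.185,.075,.2),(.185,.075,.12)]:
    w=cw(T,p);print(w.round(4),(R.T@(w-s["tool_pos"])*1000).round(1))
E
```

```text
plant [0.318 0.711 0.   ] top [0.352 0.64  0.2  ] dish [0.361 0.081 0.03 ]
[0.3936 0.1963 0.2   ] [-329.8 -333.3   30.8]
[0.3936 0.1963 0.12  ] [-329.8 -333.1  110.8]
```

move_arm:
  increments: [-27,-27,0,0,0,-27,-27,0,0,0,-27,-27,0,0,0,-27,-27,0,0,0,-27,-27,0,0,0,-27,-27,0,0,0,-27,-27,0,0,0,-27,-27,0,0,0]

```text
time: 0.82
tool_pos: [0.3144, 0.3377, 0.231]
tool_rot: [0.0, 0.13, 0.992, -0.0]
contact_force: [0.8, -0.4, -0.6]
gripper_width: -0.004
grasp_force: 0.0
```

move_arm:
  increments: [-27,-27,0,0,0,-27,-27,0,0,0,-27,-27,0,0,0,-27,-30,0,0,0,0,0,0,-0.115,0,0,0,0,-0.115,0,0,0,0,-0.115,0,0,0,0,-0.116,0]

```text
time: 1.48
tool_pos: [0.3899, 0.2038, 0.231]
tool_rot: [-0.0, -0.102, 0.995, -0.0]
contact_force: [0.8, 0.4, -1.5]
gripper_width: 0.003
grasp_force: 0.0
```

```bash
cat >> h.py <<'E'
def where(T):
    s=manip.state();R=T[:3,:3].T@Q(s["tool_rot"])
    print("t",round(s["time"],2),"clampTCP mm",((np.linalg.inv(T)@np.r_[s["tool_pos"],1])[:3]*1000).round(1),"yaw",np.degrees(np.arctan2(R[1,0],R[0,0])).round(1),"toolz",R[:,2].round(3),"F clamp",(T[:3,:3].T@s["contact_force"]).round(2),"w",round(s["gripper_width"],3),"g",round(s["grasp_force"],2))
E
python3 - <<'E'
from h import *
T=clamp([.504,.030],np.radians(101.5)); where(T); print(manip.state()["joint_pos"].round(2))
im,c=grab("wrist");cv2.imwrite("pics/w1.png",im);save(c,"w1.pkl")
E
```

```text
t 1.48 clampTCP mm [193.   77.2 231. ] yaw 90.2 toolz [-0.     0.001 -1.   ] F clamp [ 0.24 -0.85 -1.54] w 0.003 g 0.0
[ 0.31 -0.42  2.02  0.    1.54 -1.46]
```

View pics/w1.png

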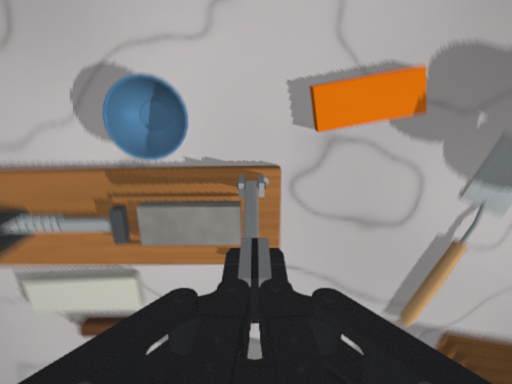

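The wrist view shows the board edge x≈280, its top y≈166 and bottom y≈264 (z 18 mm). The stone spans x 137–241, the jaw face is at ≈129, and the bar is at x≈252 over the hinge at (252,184). I'll refine the pose from these.

```bash
python3 - <<'E'
from h import *
T=clamp([.504,.030],np.radians(101.5));c=load("w1.pkl")
for n,u,v,z in [("topR",280,166.5,.018),("topL",20,168.5,.018),("botR",280,264,.018),("stL top",137,204,.038),("stR top",241,205,.038),("stL bot",139,246,.038),("stR bot",241,246,.038),("hinge",252,184,.04),("jawface",129,222,.038)]:
    p=onz(c,u,v,z);print(n,((np.linalg.inv(T)@np.r_[p,1])[:3]*1000).round(1))
E
```

```text
topR [222.1  67.4  18. ]
topL [-83.4  63.5  18. ]
botR [226.2 -64.3  18. ]
stL top [56.9 27.3 38. ]
stR top [176.8  26.6  38. ]
stL bot [ 52.9 -27.4  38. ]
stR bot [176.3 -26.8  38. ]
hinge [189.5  52.8  40. ]
jawface [44.8  4.5 38. ]
```

move_arm:
  increments: [0,-6,25,0,0,0,0,25,0,0,0,0,26,0,0,0,0,25,0,0,-15,0,0,0,0,-12,0,0,0,0,-8,0,0,0,0,-8,0,2,0,0]

```text
time: 2.2
tool_pos: [0.4339, 0.2073, 0.1286]
tool_rot: [0.0, -0.099, 0.995, 0.0]
contact_force: [-1.4, -0.2, 0.4]
gripper_width: -0.001
grasp_force: 0.3
```

```bash
echo 'T=clamp([.503,.0315],np.radians(101.8))' >> h.py; python3 - <<'E'
from h import *
where(T)
E
```

```text
t 2.2 clampTCP mm [186.2  31.7 128.6] yaw 89.6 toolz [ 0. -0. -1.] F clamp [0.07 1.45 0.41] w -0.001 g 0.32
```

move_arm:
  increments: [-13,0,6,0,0,-13,0,8,0,0,-12,0,11,0,0,-11,0,13,0,0,-5,0,10,0,0,-5,0,10,0,0,-4,0,10,0,0,-1,0,6,0,0]

```text
time: 2.87
tool_pos: [0.4962, 0.2198, 0.0533]
tool_rot: [-0.0, -0.1, 0.995, -0.0]
contact_force: [0.0, 0.1, -0.5]
gripper_width: 0.002
grasp_force: 0.2
```

```bash
python3 - <<'E'
from h import *
where(T)
E
```

```text
t 2.87 clampTCP mm [185.7 -31.8  53.3] yaw 89.6 toolz [-0.     0.001 -1.   ] F clamp [ 0.11 -0.07 -0.54] w 0.002 g 0.2
```

move_arm:
  increments: [0,0,4,0,0,0,0,3,0,0,0,0,1,0,0,0,0,1,0,0]

```text
time: 3.2
tool_pos: [0.4959, 0.2198, 0.0455]
tool_rot: [0.0, -0.1, 0.995, 0.0]
contact_force: [0.0, 0.3, -0.2]
gripper_width: 0.002
grasp_force: 0.1
```

```bash
python3 - <<'E'
from h import *
where(T)
im,c=grab("side");cv2.imwrite("pics/s2.png",cv2.resize(im[140:250,180:340],(800,550),interpolation=2))
E
```

```text
t 3.2 clampTCP mm [185.8 -31.5  45.5] yaw 89.7 toolz [ 0. -0. -1.] F clamp [ 0.26 -0.08 -0.17] w 0.002 g 0.14
```

View pics/s2.png

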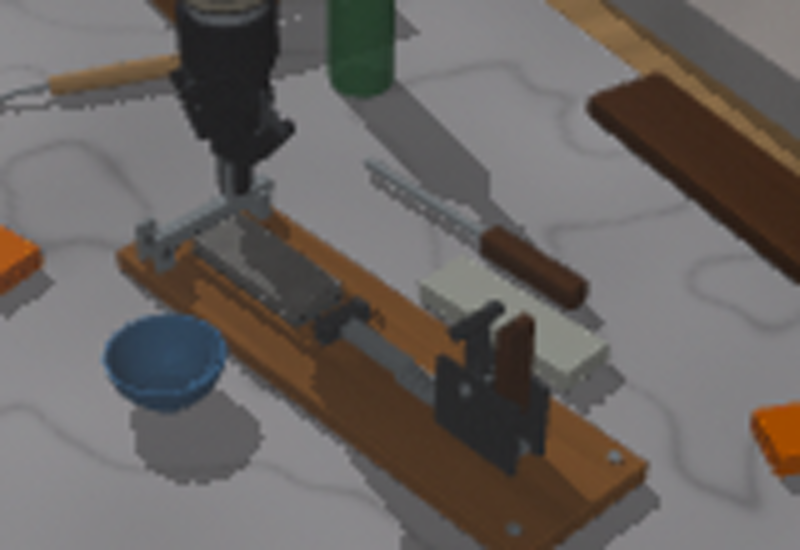

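The bar lies across from the hinge at (150,240) to the catch at (265,195) and is nearly level. I'll press it home.

move_arm:
  increments: [0,0,1,0,0,0,0,1,0,0,0,0,1,0,0,0,0,0,0,0]

```text
time: 3.58
tool_pos: [0.4963, 0.2199, 0.0439]
tool_rot: [0.0, -0.1, 0.995, -0.0]
contact_force: [-4.2, 0.3, 9.3]
gripper_width: 0.0
grasp_force: 4.1
```

move_arm:
  increments: [0,0,1,0,0,0,0,0,0,0,0,0,0,0,0,0,0,0,0,0,0,0,0,0,0]

```text
time: 4.0
tool_pos: [0.4963, 0.2199, 0.0438]
tool_rot: [-0.0, -0.1, 0.995, -0.0]
contact_force: [-6.5, -1.2, 13.2]
gripper_width: 0.004
grasp_force: 6.6
```

move_arm:
  increments: [0,0,-10,0,0,0,0,-40,0,0,0,0,-40,0,0,0,0,-40,0,0,0,0,-40,0,0]

```text
time: 4.42
tool_pos: [0.4955, 0.2197, 0.2134]
tool_rot: [0.0, -0.1, 0.995, 0.0]
contact_force: [0.0, -0.4, -0.7]
gripper_width: -0.002
grasp_force: 0.0
```

move_arm:
  increments: [8,-30,0,0,1,8,-30,0,0,1,8,-30,0,0,1,8,-30,0,0,1,0,-30,0,0,1,0,-30,0,0,1,0,-20,0,0,1,0,0,0,0,1]

```text
time: 5.08
tool_pos: [0.5048, 0.0143, 0.2118]
tool_rot: [0.0, -0.098, 0.995, -0.001]
contact_force: [0.2, 0.7, -0.3]
gripper_width: 0.998
grasp_force: 0.0
```

```bash
python3 - <<'E'
from h import *
where(T)
im,c=grab("wrist");cv2.imwrite("pics/w3.png",im);save(c,"w3.pkl")
E
```

```text
t 5.08 clampTCP mm [-17.2   1.7 211.8] yaw 89.4 toolz [-0.002 -0.001 -1.   ] F clamp [ 0.68 -0.36 -0.26] w 0.998 g 0.0
```

View pics/w3.png

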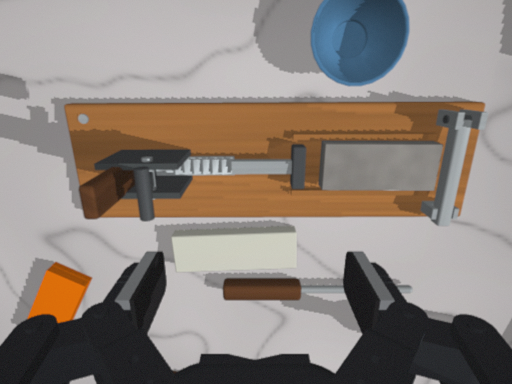

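Wrist view: the bar lies in the catch at (460,170). The cross bar runs from (142,167) to (147,218), the handle top is near (92,200), and the jaw face is at x≈305 against the stone's left edge at 322.

```bash
python3 - <<'E'
from h import *
c=load("w3.pkl")
for n,p in [("TL",(-220,65,18)),("TR",(220,65,18)),("BL",(-220,-65,18)),("BR",(220,-65,18)),("tb+",(-110,22,114)),("tb-",(-110,-22,114)),("handle+",(-152,14,135)),("handle-",(-152,-14,135)),("hf-",(-140,-14,135)),("barend",(185,-64,44))]:
    print(n,proj(c,cw(T,np.array(p)/1000)).round(1))
for n,u,v,z in [("TL",69,104,18),("TR",484,102,18),("BL",82,217,18),("tb+",143,167,120),("tb-",147,218,120),("jawf",305,165,38),("stL",322,165,38),("stR",441,165,38)]:
    print(n,((np.linalg.inv(T)@np.r_[onz(c,u,v,z/1000),1])[:3]*1000).round(1))
E
```

```text
TL [ 60.4 104.5]
TR [484.3 100.5]
BL [ 83.7 218.7]
BR [458.8 215.7]
tb+ [138.9 167.7]
tb- [145.7 218.3]
handle+ [ 73.9 186. ]
handle- [ 81.1 220.5]
hf- [ 96.6 220.4]
barend [441.4 224.8]
TL [-210.9   65.5   18. ]
TR [220.   63.5  18. ]
BL [-221.6  -62.8   18. ]
tb+ [-104.5   24.1  120. ]
tb- [-106.6  -19.   120. ]
jawf [34.3  3.1 38. ]
stL [52.   2.9 38. ]
stR [175.8   1.8  38. ]
```

move_arm:
  increments: [-2,-30,0,0,0.8,0,-40,0,0,0.8,0,-40,0,0,0.8,0,0,0,0,0.8,0,0,35,0,0.8,0,0,15,0,0.8,0,0,0,0,0.8]

```text
time: 5.72
tool_pos: [0.5255, -0.0881, 0.1567]
tool_rot: [-0.004, -0.1, 0.995, 0.002]
contact_force: [-0.6, -0.8, -0.9]
gripper_width: 0.799
grasp_force: 0.0
```

```bash
python3 - <<'E'
from h import *
where(T)
im,c=grab("side");cv2.imwrite("pics/s4.png",cv2.resize(im[110:250,190:340],(750,700)[:2] if 0 else (640,597),interpolation=2))
E
```

```text
t 5.72 clampTCP mm [-121.7    2.5  156.7] yaw 89.7 toolz [ 0.005  0.007 -1.   ] F clamp [-0.66  0.72 -0.9 ] w 0.799 g 0.0
```

View pics/s4.png

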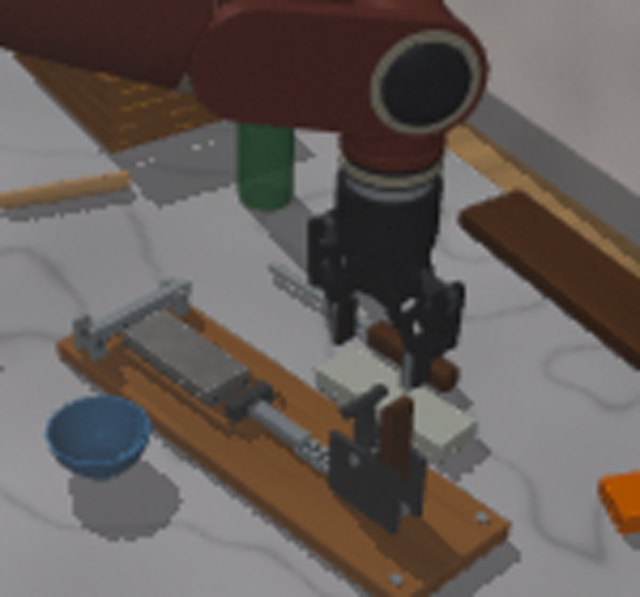

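The fingers straddle above the trigger and handle, with the bar fully down. I'll descend.

move_arm:
  increments: [-2,-6,0,0,0.8,0,0,15,0,0.8,0,0,20,0,0.8,0,0,20,0,0.8,0,0,9,0,0.8,0,0,0,0,0.8]

```text
time: 6.27
tool_pos: [0.5308, -0.095, 0.0963]
tool_rot: [-0.001, -0.1, 0.995, 0.0]
contact_force: [-0.3, 0.0, 0.1]
gripper_width: 0.8
grasp_force: 0.0
```

```bash
python3 - <<'E'
from h import *
where(T)
E
```

```text
t 6.27 clampTCP mm [-129.5   -1.3   96.3] yaw 89.7 toolz [ 0.001  0.002 -1.   ] F clamp [0.08 0.24 0.11] w 0.8 g 0.0
```

move_arm:
  increments: [0,0,9,0,0.8,0,-4,0,0,0.8,0,-3,0,0,0.8,0,-3,0,0,0.8,0,-2,0,0,0.8,0,0,0,0,0.8]

```text
time: 6.77
tool_pos: [0.5345, -0.1077, 0.0894]
tool_rot: [0.001, -0.1, 0.995, -0.0]
contact_force: [-0.1, 2.2, 1.6]
gripper_width: 0.801
grasp_force: 1.2
```

```bash
python3 - <<'E'
from h import *
where(T)
E
```

```text
t 6.77 clampTCP mm [-142.7   -2.4   89.4] yaw 89.6 toolz [-0.001 -0.002 -1.   ] F clamp [ 2.22 -0.36  1.62] w 0.801 g 1.17
```

move_arm:
  increments: [0,-2,0,0,0.8,0,-2,0,0,0.8,0,-2,0,0,0.8,0,-2,0,0,0.8,0,-2,0,0,0.8,0,-2,0,0,0.8,0,0,0,0,0.8]

```text
time: 7.35
tool_pos: [0.5361, -0.1187, 0.0882]
tool_rot: [-0.0, -0.1, 0.995, 0.001]
contact_force: [-1.4, 4.8, 2.8]
gripper_width: 0.799
grasp_force: 2.7
```

```bash
python3 - <<'E'
from h import *
where(T)
E
```

```text
t 7.35 clampTCP mm [-153.8   -1.7   88.2] yaw 89.6 toolz [ 0.002 -0.    -1.   ] F clamp [4.97 0.37 2.83] w 0.799 g 2.68
```

move_arm:
  increments: [0,-2,0,0,0.8,0,-2,0,0,0.8,0,-1,0,0,0.8,0,0,0,0,0.8]

```text
time: 7.68
tool_pos: [0.5362, -0.1194, 0.0878]
tool_rot: [-0.001, -0.1, 0.995, 0.006]
contact_force: [-2.6, 17.9, 8.1]
gripper_width: 0.802
grasp_force: 9.7
```

```bash
python3 - <<'E'
from h import *
where(T)
im,c=grab("side");cv2.imwrite("pics/s5.png",cv2.resize(im[150:250,200:310],(660,600),interpolation=2))
im,c=grab("wrist");cv2.imwrite("pics/w5.png",im);save(c,"w5.pkl")
E
```

```text
t 7.68 clampTCP mm [-154.5   -1.7   87.8] yaw 89.6 toolz [ 0.011  0.001 -1.   ] F clamp [18.04 -1.15  8.07] w 0.802 g 9.71
```

View pics/w5.png

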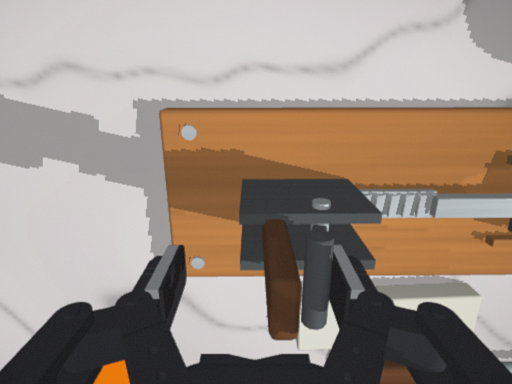

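Stalled at TCP x −154.5 with 18 N; the cross bar is now close to the handle. To tell the stop from clamping, I'll measure the jaw/stone gap numerically in the side view.

```bash
cat >> h.py <<'E'
def prof(im,c,ys=(-12,0,12),z=.038):
    g=cv2.cvtColor(im,cv2.COLOR_BGR2GRAY).astype(np.float32)
    xs=np.arange(16,80,3)
    P=np.array([[proj(c,cw(T,(x/1000,y/1000,z))) for x in xs] for y in ys],np.float32)
    return xs,cv2.remap(g,P[...,0],P[...,1],1).mean(0).round()
E
python3 - <<'E'
from h import *
np.set_printoptions(linewidth=200)
for n in ["side","scene"]:
    c=load(n+"0.pkl");x,p=prof(cv2.imread(f"pics/{n}0.png"),c);im,_=grab(n);cv2.imwrite(f"pics/{n}5.png",im);_,q=prof(im,c)
    print(n);print(x);print(p.astype(int));print(q.astype(int))
where(T)
E
```

```text
side
[16 19 22 25 28 31 34 37 40 43 46 49 52 55 58 61 64 67 70 73 76 79]
[45 43 46 50 51 52 53 53 50 50 54 57 64 78 83 84 84 84 84 83 82 81]
[89 86 79 67 57 48 50 56 58 59 60 63 71 88 94 95 95 95 94 94 93 93]
scene
[16 19 22 25 28 31 34 37 40 43 46 49 52 55 58 61 64 67 70 73 76 79]
[56 46 42 42 44 47 48 49 50 50 50 57 70 82 87 89 89 88 87 85 86 86]
[87 84 83 78 65 53 48 47 49 51 53 60 76 91 96 97 96 96 96 94 92 93]
t 7.88 clampTCP mm [-154.5   -1.7   87.9] yaw 89.7 toolz [ 0.011  0.001 -1.   ] F clamp [18.04 -0.65  6.43] w 0.802 g 9.49
```

Back edge moved ~11 mm, so that was the stop after one full tooth; the jaw face is now at ≈45 and the stone at ≈55. I'll release fully and pump again.

move_arm:
  increments: [0,10,0,0,0.8,0,10,0,0,0.8,0,8,0,0,0.8,0,0,0,0,0.8,0,0,0,0,0.8,0,0,0,0,0.8]

```text
time: 8.38
tool_pos: [0.5316, -0.0969, 0.0883]
tool_rot: [0.0, -0.1, 0.995, -0.0]
contact_force: [0.4, 0.1, 0.6]
gripper_width: 0.8
grasp_force: 0.0
```

```bash
python3 - <<'E'
from h import *
where(T)
E
```

```text
t 8.38 clampTCP mm [-131.6   -1.7   88.3] yaw 89.7 toolz [-0.001  0.    -1.   ] F clamp [-0.04 -0.45  0.63] w 0.8 g 0.0
```

Released; pumping gently, reading force as I go.

move_arm:
  increments: [0,-4,0,0,0.8,0,-3,0,0,0.8,0,-2,0,0,0.8,0,-2,0,0,0.8,0,-2,0,0,0.8,0,0,0,0,0.8]

```text
time: 8.88
tool_pos: [0.5344, -0.1095, 0.0885]
tool_rot: [0.0, -0.1, 0.995, 0.0]
contact_force: [-1.1, 1.7, 2.9]
gripper_width: 0.797
grasp_force: 1.2
```

move_arm:
  increments: [0,-2,0,0,0.8,0,-2,0,0,0.8,0,-2,0,0,0.8,0,0,0,0,0.8]

```text
time: 9.22
tool_pos: [0.5354, -0.1152, 0.0884]
tool_rot: [0.0, -0.1, 0.995, 0.0]
contact_force: [-0.4, 3.6, 3.1]
gripper_width: 0.799
grasp_force: 1.8
```

move_arm:
  increments: [0,-2,0,0,0.8,0,-1,0,0,0.8,0,0,0,0,0.8]

```text
time: 9.47
tool_pos: [0.5358, -0.1172, 0.0883]
tool_rot: [-0.0, -0.1, 0.995, 0.001]
contact_force: [-1.1, 6.1, 4.6]
gripper_width: 0.799
grasp_force: 3.5
```

move_arm:
  increments: [0,-1,0,0,0.8,0,-1,0,0,0.8,0,0,0,0,0.8]

```text
time: 9.72
tool_pos: [0.5361, -0.1188, 0.0882]
tool_rot: [-0.0, -0.1, 0.995, 0.001]
contact_force: [-1.3, 8.0, 3.9]
gripper_width: 0.804
grasp_force: 4.0
```

move_arm:
  increments: [0,-1,0,0,0.8,0,0,0,0,0.8]

```text
time: 9.88
tool_pos: [0.5362, -0.119, 0.0881]
tool_rot: [-0.0, -0.1, 0.995, 0.002]
contact_force: [-0.6, 9.2, 5.2]
gripper_width: 0.799
grasp_force: 5.4
```

move_arm:
  increments: [0,-1,0,0,0.8,0,0,0,0,0.8]

```text
time: 10.05
tool_pos: [0.5362, -0.1191, 0.088]
tool_rot: [-0.001, -0.1, 0.995, 0.003]
contact_force: [-1.2, 12.9, 5.6]
gripper_width: 0.801
grasp_force: 6.8
```

```bash
python3 - <<'E'
from h import *
np.set_printoptions(linewidth=200)
where(T)
for n in ["side","scene"]:
    c=load(n+"0.pkl");x,p=prof(cv2.imread(f"pics/{n}5.png"),c);im,_=grab(n);cv2.imwrite(f"pics/{n}6.png",im);_,q=prof(im,c)
    print(n);print(x);print(p.astype(int));print(q.astype(int))
E
```

```text
t 10.05 clampTCP mm [-154.2   -1.7   88. ] yaw 89.7 toolz [ 0.007  0.    -1.   ] F clamp [12.9  -1.51  5.58] w 0.801 g 6.85
side
[16 19 22 25 28 31 34 37 40 43 46 49 52 55 58 61 64 67 70 73 76 79]
[89 86 79 67 57 48 50 56 58 59 60 63 71 88 94 95 95 95 94 94 93 93]
[90 91 90 91 86 79 70 54 48 48 54 58 59 65 78 90 95 95 95 95 94 93]
scene
[16 19 22 25 28 31 34 37 40 43 46 49 52 55 58 61 64 67 70 73 76 79]
[87 84 83 78 65 53 48 47 49 51 53 60 76 91 96 97 96 96 96 94 92 93]
[89 87 86 87 87 85 80 71 57 48 46 46 55 70 86 94 98 98 96 95 94 94]
```

The jaw moved another 10 mm and carried the stone about 4 mm, and the trigger is at its stop again. I'll release and pump a third time in small force-watched steps.

move_arm:
  increments: [0,10,0,0,0.8,0,10,0,0,0.8,0,6,0,0,0.8,0,0,0,0,0.8,0,0,0,0,0.8,0,0,0,0,0.8]

```text
time: 10.65
tool_pos: [0.5316, -0.0968, 0.0883]
tool_rot: [0.0, -0.1, 0.995, -0.0]
contact_force: [0.4, -0.5, 0.3]
gripper_width: 0.8
grasp_force: 0.0
```

move_arm:
  increments: [0,-3,0,0,0.8,0,-2,0,0,0.8,0,-2,0,0,0.8,0,0,0,0,0.8]

```text
time: 10.98
tool_pos: [0.5331, -0.1039, 0.0885]
tool_rot: [0.0, -0.1, 0.995, -0.0]
contact_force: [0.2, 1.3, 1.2]
gripper_width: 0.796
grasp_force: 0.5
```

move_arm:
  increments: [0,-1,0,0,0.8,0,-1,0,0,0.8,0,0,0,0,0.8]

```text
time: 11.23
tool_pos: [0.5334, -0.1051, 0.0885]
tool_rot: [0.0, -0.1, 0.995, 0.0]
contact_force: [-0.4, 2.6, 2.3]
gripper_width: 0.799
grasp_force: 1.4
```

move_arm:
  increments: [0,-1,0,0,0.8,0,-1,0,0,0.8,0,0,0,0,0.8]

```text
time: 11.48
tool_pos: [0.5337, -0.1067, 0.0886]
tool_rot: [-0.0, -0.1, 0.995, 0.001]
contact_force: [-2.1, 4.5, 4.9]
gripper_width: 0.798
grasp_force: 2.5
```

move_arm:
  increments: [0,-1,0,0,0.8,0,0,0,0,0.8]

```text
time: 11.65
tool_pos: [0.534, -0.1077, 0.0886]
tool_rot: [0.0, -0.1, 0.995, 0.001]
contact_force: [-1.4, 4.7, 5.1]
gripper_width: 0.799
grasp_force: 2.6
```

move_arm:
  increments: [0,-1,0,0,0.8,0,0,0,0,0.8]

```text
time: 11.82
tool_pos: [0.5342, -0.1088, 0.0886]
tool_rot: [0.0, -0.1, 0.995, 0.0]
contact_force: [-0.7, 4.5, 3.5]
gripper_width: 0.798
grasp_force: 2.5
```

move_arm:
  increments: [0,-1,0,0,0.8,0,0,0,0,0.8]

```text
time: 11.98
tool_pos: [0.5344, -0.1095, 0.0885]
tool_rot: [0.0, -0.1, 0.995, 0.001]
contact_force: [-1.5, 5.9, 5.1]
gripper_width: 0.8
grasp_force: 3.1
```

move_arm:
  increments: [0,-1,0,0,0.8,0,0,0,0,0.8]

```text
time: 12.15
tool_pos: [0.5345, -0.11, 0.0886]
tool_rot: [-0.0, -0.1, 0.995, 0.001]
contact_force: [-2.3, 8.1, 5.7]
gripper_width: 0.805
grasp_force: 4.0
```

move_arm:
  increments: [0,-1,0,0,0.8,0,0,0,0,0.8]

```text
time: 12.32
tool_pos: [0.5345, -0.1104, 0.0886]
tool_rot: [-0.0, -0.1, 0.995, 0.002]
contact_force: [-1.6, 10.1, 7.5]
gripper_width: 0.802
grasp_force: 5.0
```

move_arm:
  increments: [0,-1,0,0,0.8,0,0,0,0,0.8]

```text
time: 12.48
tool_pos: [0.5346, -0.1108, 0.0886]
tool_rot: [-0.0, -0.1, 0.995, 0.003]
contact_force: [-3.4, 11.6, 7.1]
gripper_width: 0.801
grasp_force: 6.0
```

Stalled 8 mm short of the stop at ~12 N. I'll check that it holds steady and take one look.

move_arm:
  increments: [0,-0.5,0,0,0.8,0,0,0,0,0.8,0,0,0,0,0.8,0,0,0,0,0.8,0,0,0,0,0.8,0,0,0,0,0.8]

```text
time: 12.98
tool_pos: [0.5347, -0.111, 0.0886]
tool_rot: [-0.0, -0.1, 0.995, 0.003]
contact_force: [-2.2, 12.8, 7.8]
gripper_width: 0.801
grasp_force: 6.5
```

```bash
python3 - <<'E'
from h import *
where(T)
im,c=grab("side");cv2.imwrite("pics/s7.png",cv2.resize(im[150:250,200:310],(660,600),interpolation=2))
where(T)
E
```

```text
t 12.98 clampTCP mm [-145.9   -1.9   88.6] yaw 89.7 toolz [ 0.006  0.    -1.   ] F clamp [13.02 -0.48  7.79] w 0.801 g 6.45
t 13.03 clampTCP mm [-145.9   -1.9   88.6] yaw 89.7 toolz [ 0.006  0.    -1.   ] F clamp [12.17  1.38  8.05] w 0.803 g 6.45
```

View pics/s7.png

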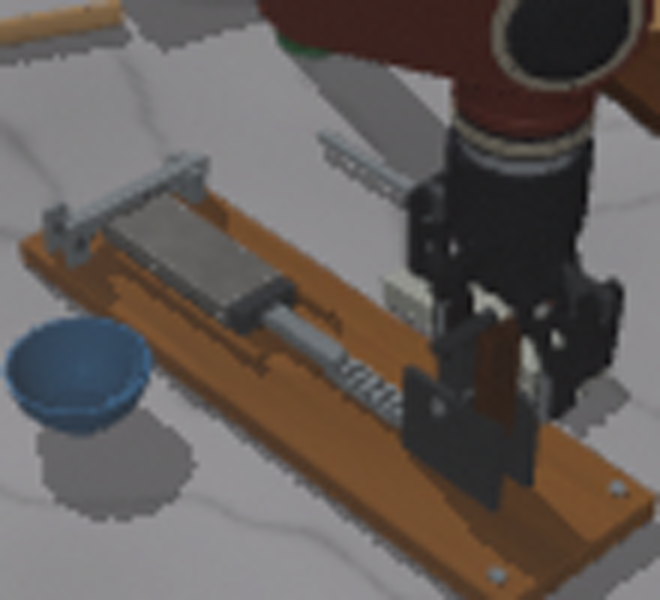

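The jaw at (265,305) is flush against the stone. The stone lies flat with its far end at the bar (110,225), the bar is in its catch (190,175), and the squeeze is steady at ~12.5 N. Handing in.

```bash
python3 -c "
from plant import manip
print(manip.job_done())"
```

```text
the job is handed in; nothing more can be done
None
```

I handed the job in at about 13 s with the drop bar down in its catch, the stone clamped flat against it, and the trigger held at about 12.5 N; by the force given per newton on the trigger, that puts roughly 13 N on the stone. The hand-in returned no verdict.

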